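# Centre-punch the marked hole on the welded frame

## Task

Take the automatic punch from its leaning stand, hold it upright on the orange frame with its point inside the white painted ring, and press straight down until its spring trips. Then hang it back in the stand as you found it. Do not set the punch off anywhere else, and leave the other things on the bench where they are.

Things in the scene. Friction and masses are not known exactly. Their poses are not given: they have to be found in the camera images.
- punch: Automatic centre punch, 150 mm long, 0.3 kg. Origin at its point, z up its axis. Along z: dark plunger 8 mm thick at 0-30 mm, round steel barrel 20 mm thick at 30-80, steel shoulder 26 mm (x) by 44 mm (y) at 80-87, brass square grip 26 x 26 mm at 87-142 with faces square to its x and y, black cap 20 mm thick at 142-150. Centre of mass near 95 mm. It starts hung in the stand, leaning 28 degrees.
- punch_point (a point): The point of the plunger. With the plunger fully out it is the origin of the punch; it moves up into the body along z as the plunger is pressed in.
- trip (a joint): State of the trip mechanism inside the punch, in m: 0 armed, 0.005 tripped. Pressed on its point, the armed punch shortens against its main spring: 3 N to start, 1 N more per mm. After 9 to 11 mm, at 11 to 13 N, it trips: this value jumps to 0.005 and the force drops by 3 to 4 N; it may then be pressed to 19 mm at most (hard stop). Lifted off, it springs out and arms itself again.
- punch_grip (a point): Centre of the punch's grip, on its axis, 108 mm from the point. Take the grip along the axis with a finger on each of its two faces towards +y and -y, fingertips just above the shoulder, which juts out 9 mm under each finger and helps take the push.
- stand_fork (a point): Where the punch axis meets the top of the stand's fork when it hangs there: the middle of the shoulder's underside, 80 mm from the point. Two tines 28 mm apart lie under the shoulder at its +y and -y ends, 38 mm long down the axis; upwards along the axis and on the upper (+x) side the fork is open, so the punch is drawn out along its own axis and goes back the same way.
- stand: Blue steel tool stand, fixed; base plate 140 x 90 x 12 mm. Origin on the bench 55 mm towards -x from the plate's centre, z up. The hung punch has its point at (0.090, 0, 0.030) m here and leans 28 degrees from vertical, its top towards -x; its y is the stand's y. Its shoulder rests on a two-tined fork, its grip lies back on a 16 mm wide spine that ends 136 mm from the point.
- frame: Orange T-shaped frame of 40 mm square steel tube, fixed; top face 40 mm above the bench. Origin on the bench under the middle of the long tube (330 mm along x); 240 mm cross tube along y centred at x = +185 mm with two posts at y = +-100 mm reaching 110 mm high; a C-clamp 70 mm high at x = -145 mm.
- mark_white: White painted ring with cross lines on top of the long tube: inside diameter 14 mm, outside 22 mm. Origin at its centre on the tube's top face, 40 mm above the bench. This is the hole to punch.
- mark_black: Black painted ring of the same kind and size on the same tube, 90 to 150 mm from the white one; not to be punched.
- dish: Steel dish, 96 mm wide, 30 mm high; origin under its centre. Leave alone.
- disc: Black cutting disc, 100 mm wide, 6 mm thick; origin under its centre. Leave alone.
- hammer: Hammer lying on the bench. Leave alone.
- wrench: Wrench lying on the bench. Leave alone.
- brush: Brush lying on the bench. Leave alone.
- spray_can: Standing grey can, 66 mm wide, 190 mm high; origin under its centre. Leave alone.
- flat_bar: Steel flat bar 160 x 40 x 8 mm lying on the bench. Leave alone.
Not all that is in view belongs to the job. What is shaped like the stand but black or brown is not meant.

How it is judged:
By the outcome, as a careful person would: the job done as asked, in the order asked, and still so for the second after the job is handed in, with the robot touching nothing.
It also fails if it takes over 70 s, if anything falls off the work surface, if the arm or the gripper's body presses on something with over 40 N, if the wrist force passes 120 N, or if a joint passes its speed limit or range.

## Robot

A 7-joint arm with a two-finger parallel gripper is mounted at the origin on the work surface. World frame = base frame: x ahead of the robot, y to its left, z up, the work surface at z = 0. Lengths are in m, angles in degrees, forces in N, time in s.
With the tool pointing down it reaches from about 0.425 to 0.825 m from the base axis. Payload 3.6 kg.
Tool frame: the origin (TCP) lies on the centre line of the jaws, within the pads' length; the fingertips stand 17 mm ahead of it and the grasp point (between the pads) lies 2 mm behind it; z points along the fingers, y is the line along which they close (so a half turn about z gives the same grasp; the last joint's range is limited). The gripper opens to 93 mm and grips with 3 to 60 N. Pads are 15 mm wide; open, the fingers measure 128 mm over their backs; the gripper's body (75 mm by 188 mm) begins 65 mm behind the grasp point.
Start: joints at [70.044, 35.231, -0.722, 81.555, 0.464, 63.22, -2.315], TCP at [0.206, -0.617, 0.236] pointing down, gripper open.
Joint ranges: [-178.69, 178.69], [-17.37, 117.87], [-77.05, 75.6], [15.02, 138.74], [-78.02, 258.01], [0.78, 113.62], [-162.83, 162.83]. Speed limits (degrees/s): [159.86, 159.86, 180, 180, 180, 180, 180].

## Interface

Orientations are given as [roll, pitch, yaw] about the fixed x, y, z axes, in that order (R = Rz(yaw) Ry(pitch) Rx(roll)).
In Python, from bench import get_state, vision, arm gives the robot as it stands. The module is installed in compiled form; this text tells all that it offers.
- The arm moves only by the shell command python3 -m pendant 'ROWS' [FORCE]. ROWS is JSON, a list of rows, each an object with "gripper": the opening, from 0 (shut) to 1 (fully open); "slide": the shift along the world's x, y, z in mm, a list of three; "spin": the turn about the world's z in degrees. In form: [{"gripper": gripper, "slide": [tx, ty, tz], "spin": spin}, ...]. A call has 1 to 20 rows; each row is the pose to reach, as a shift and turn from the pose commanded when the call began; what a row does not reach only later rows make up. A row lasts 1/10 s, in which the tool goes at most 50 mm and 8.59 degrees, less where a joint would pass 70% of its speed; a pose out of reach is approached as far as the arm can. A call with a gripper value outside its range is refused whole. The fingers move at their own pace and stop on an object; FORCE is the grip in N (left out, the last holds). Time passes only in rows, so rows that repeat a pose let the fingers close. It gives the time, the measured TCP pose, the force, the opening and the grip force at its end, in the units of the state.
- get_state(): the state, without advancing time (a new reading comes with each control period).
- vision.snapshot(name): name is "scene" or "top" or "wrist"; returns (picture, depth): 400x640x3 uint8, red, green, blue; 400x640 float32, m along the optical axis (not along the pixel's ray), 0 where there is no reading.
- vision.camera_model(name): a dict with "K" (3x3 intrinsics, pixels), "D" ([k1, k2, p1, p2, k3] as OpenCV has them; the pictures are not rectified), "eye" and "attitude" of the camera in the world; the wrist camera has in their place "T_tool_cam" (4x4, takes a point from camera to tool coordinates, whose origin is the TCP and whose axes are the flange's). Camera axes: x right, y up, looking along -z (the intrinsics and any distortion apply to the point x, -y, -z); pixel columns grow to the right and rows downward; lengths in m; the calibration is good to about 2 mm. A picture is of the moment at which its call begins: read the wrist's pose just before it. camera_model takes no time and is no camera call.
- arm.job_done(): hands the job in; it is judged then, once.
The state is a dict: "time": time; "joint_pos": joint angles; "dq": joint speeds; "tau": joint torques, N m; "ee_pos": TCP position; "orientation": TCP orientation; "contact_force": force on the tool from outside, world axes, zero at the start; "wrist_torque": the same for the moment, N m; "gripper_width": opening from 0.0 (shut) to 1.0 (fully open); "finger_force": force on a finger pad.
Only numpy, scipy, OpenCV 4.12 (cv2) and the standard library are available. Lean on these libraries where they do the work, as an engineer would, in place of code of your own. Each camera call takes 0.05 s, during which the arm holds its last target. There are 200 camera calls.

## Working session

There is one attempt and no reset: what is moved stays moved. The work goes in short steps, Python scripts to look and compute and a shell command to move; the robot and the scene stay as the last step left them, time stands still between calls to the robot, and variables do not carry over. Pictures are saved under pics/ and viewed, at most 10 in all, crops included, and the job is handed in when it is done.

```bash
mkdir -p pics; cat > h.py <<'E'
import numpy as np, cv2
from scipy.spatial.transform import Rotation as Ro
from bench import get_state, vision, arm
def pose(name, s=None):
    m=vision.camera_model(name)
    if name=='wrist':
        s=s or get_state(); T=np.eye(4); T[:3,:3]=Ro.from_euler('xyz',s['orientation'],degrees=True).as_matrix(); T[:3,3]=s['ee_pos']
        T=T@np.array(m['T_tool_cam']); return m,T[:3,:3],T[:3,3]
    a=np.array(m['attitude'],float)
    R=a if a.shape==(3,3) else Ro.from_euler('xyz',a,degrees=True).as_matrix()
    return m,R,np.array(m['eye'])
def rays(P,uv):
    m,R,e=P
    p=cv2.undistortPoints(np.array(uv,float).reshape(-1,1,2),np.array(m['K'],float),np.array(m['D'],float)).reshape(-1,2)
    return np.c_[p[:,0],-p[:,1],-np.ones(len(p))]@R.T, e
def onplane(P,uv,z):
    d,e=rays(P,uv); return e+d*((z-e[2])/d[:,2])[:,None]
def bydepth(P,uv,dep):
    d,e=rays(P,uv); return e+d*np.array([dep[int(round(v)),int(round(u))] for u,v in uv])[:,None]
def snap(name,fn):
    s=get_state(); P=pose(name,s); im,d=vision.snapshot(name); cv2.imwrite(f'pics/{fn}.png',im[:,:,::-1]); np.save(f'pics/{fn}.npy',d); return P,im,d
E
python3 - <<'E'
from h import *
for n in ['scene','top']:
    P,im,d=snap(n,n+'0'); print(n,P[0])
print(get_state())
E
```

```text
scene {'K': array([[375.31391228,   0.        , 315.85524882],
       [  0.        , 375.31391228, 206.74340767],
       [  0.        ,   0.        ,   1.        ]]), 'D': array([-0.04497545,  0.        ,  0.        ,  0.        ,  0.        ]), 'eye': array([ 1.12434143, -0.17403407,  1.00065798]), 'attitude': array([38.17036399,  0.59603938, 68.72129567])}
top {'K': array([[445.18132997,   0.        , 322.47376421],
       [  0.        , 445.18132997, 202.91142449],
       [  0.        ,   0.        ,   1.        ]]), 'D': array([-0.1273778,  0.       ,  0.       ,  0.       ,  0.       ]), 'eye': array([0.21232388, 0.0670328 , 1.66623827]), 'attitude': array([  8.94281432,   0.37218603, -90.70458925])}
{'time': 0.1, 'joint_pos': array([70.04418408, 35.28313619, -0.72235778, 81.6300101 ,  0.46404386,
       63.21902232, -2.31273758]), 'dq': array([ 0.08037664, -0.16752549, -0.04794318, -0.14983312,  0.04162073,
        0.00329224, -0.16741214]), 'tau': array([ 1.02479145e-03, -4.60043442e+01,  2.09689736e-01, -1.66244566e+01,
       -6.12485223e-02,  1.69437326e-02,  9.12405494e-05]), 'ee_pos': array([ 0.20537492, -0.61600915,  0.23461579]), 'orientation': array([-1.79870716e+02,  1.77424853e-03,  1.84427880e+01]), 'contact_force': array([-0.78160331, -0.52979702,  0.44939056]), 'wrist_torque': array([-0.01697811, -0.03581054,  0.02773007]), 'finger_force': 0.0, 'gripper_width': 0.999183053199177}
```

View pics/scene0.png

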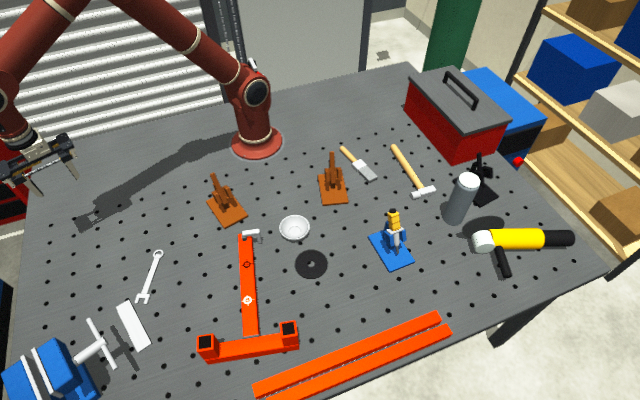

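View pics/top0.png

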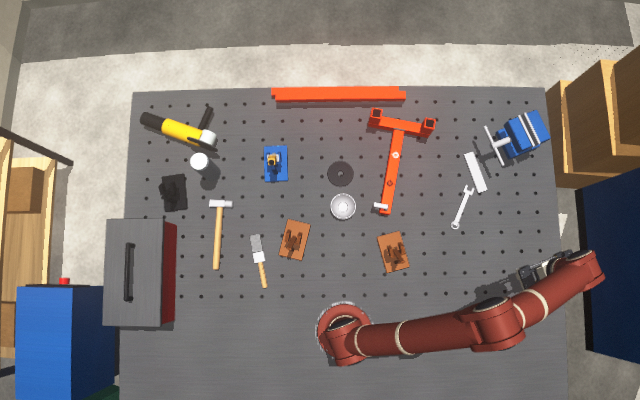

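Scene: the blue stand holds the punch at scene (391,243) and top (276,163). The lookalikes are brown at top (295,240) and (393,252), and black at (173,192); only the blue one holds the punch. White ring at top (396,155), black ring at (390,183). I'll measure these and check them in a crop.

```bash
python3 - <<'E'
from h import *
rd=lambda n:(cv2.imread(f'pics/{n}.png'),np.load(f'pics/{n}.npy'))
out=[]
for n,box,zpl in [('top',(255,135,300,190),.012),('scene',(360,200,420,275),.012)]:
    im,d=rd(n+'0'); P=pose(n); x0,y0,x1,y1=box
    hsv=cv2.cvtColor(im,cv2.COLOR_BGR2HSV)
    m=cv2.inRange(hsv,(100,120,40),(125,255,255)); mm=np.zeros_like(m); mm[y0:y1,x0:x1]=m[y0:y1,x0:x1]
    v,u=np.nonzero(mm); W=bydepth(P,np.c_[u,v],d); k=np.abs(W[:,2]-.012)<.008
    Wp=onplane(P,np.c_[u,v][k],.012)
    r=cv2.minAreaRect((Wp[:,:2]*1000).astype(np.float32)); print(n,'plate',k.sum(),r,cv2.boxPoints(r).round().tolist())
    hi=W[W[:,2]>.03]; print(' tall blue',hi.mean(0),hi.max(0),hi.min(0))
    y=cv2.inRange(hsv,(18,90,80),(35,255,255)); mm=np.zeros_like(y); mm[y0:y1,x0:x1]=y[y0:y1,x0:x1]
    v,u=np.nonzero(mm); W=bydepth(P,np.c_[u,v],d); print(' brass',len(u),np.median(W,0),W.min(0),W.max(0))
    # frame
    o=cv2.inRange(hsv,(3,150,80),(15,255,255)); o2=np.zeros_like(o)
    fb=(365,100,440,215) if n=='top' else (190,225,300,365)
    o2[fb[1]:fb[3],fb[0]:fb[2]]=o[fb[1]:fb[3],fb[0]:fb[2]]
    v,u=np.nonzero(o2); W=bydepth(P,np.c_[u,v],d)
    k=np.abs(W[:,2]-.04)<.012; Wk=onplane(P,np.c_[u,v][k],.04)
    print(' frame z',np.median(W[k,2]),'posts z',np.median(W[W[:,2]>.095,2]))
    L=Wk[Wk[:,0]<Wk[:,0].max()-.09]; r=cv2.minAreaRect((L[:,:2]*1000).astype(np.float32)); print(' long',r,cv2.fitLine((L[:,:2]).astype(np.float32),cv2.DIST_HUBER,0,.01,.01).ravel())
    H=onplane(P,np.c_[u,v][W[:,2]>.095],.110)
    lab=H[:,1]>H[:,1].mean()
    for q in (lab,~lab): print(' post',cv2.minAreaRect((H[q][:,:2]*1000).astype(np.float32)))
    # white ring
    w=(hsv[...,1]<90)&(hsv[...,2]>150); c=(396,155) if n=='top' else (248,300)
    w2=np.zeros(w.shape,bool); w2[c[1]-9:c[1]+9,c[0]-9:c[0]+9]=w[c[1]-9:c[1]+9,c[0]-9:c[0]+9]
    v,u=np.nonzero(w2); print(' white px',u.mean(),v.mean(),len(u),onplane(P,[(u.mean(),v.mean())],.04),onplane(P,[((u.min()+u.max())/2,(v.min()+v.max())/2)],.04))
    bc=(390,183) if n=='top' else (247,265); b=(hsv[...,2]<70); w2=np.zeros(w.shape,bool); w2[bc[1]-7:bc[1]+7,bc[0]-7:bc[0]+7]=b[bc[1]-7:bc[1]+7,bc[0]-7:bc[0]+7]
    v,u=np.nonzero(w2); print(' black',onplane(P,[(u.mean(),v.mean())],.04))
    a=cv2.resize(im[y0:y1,x0:x1],(400,560),interpolation=cv2.INTER_CUBIC); b=cv2.resize(im[fb[1]:fb[3],fb[0]:fb[2]],(390,560),interpolation=cv2.INTER_CUBIC)
    out=[np.hstack([a,b])] if n=='scene' else out
cv2.imwrite('pics/crop1.png',out[0])
E
```

```text
top plate 547 ((629.3101196289062, 252.5675506591797), (137.86187744140625, 88.28984069824219), 0.6464817523956299) [[560.0, 296.0], [561.0, 208.0], [699.0, 209.0], [698.0, 297.0]]
 tall blue [0.59511632 0.23864856 0.18325581] [0.65556335 0.28154818 1.66623827] [0.21232388 0.0670328  0.03577832]
 brass 40 [0.61186765 0.25232668 0.15154102] [0.59105966 0.24140626 0.10473478] [0.63658498 0.26360917 0.16468276]
 frame z 0.03813356932404566 posts z 0.10722209471001931
 long ((609.727294921875, -234.34364318847656), (352.18585205078125, 224.18130493164062), 5.014110088348389) [ 0.9690784  -0.24675283  0.64283496 -0.20311868]
 post ((622.9620361328125, -143.56011962890625), (383.4896545410156, 43.89604187011719), 5.322948455810547)
 post ((746.0809936523438, -318.6138916015625), (46.6071662902832, 50.06049346923828), 77.335205078125)
 white px 395.2307692307692 154.5 26 [[ 0.64978804 -0.20263509  0.04      ]] [[ 0.64979621 -0.20175822  0.04      ]]
 black [[nan nan nan]]
scene plate 876 ((633.2381591796875, 253.66119384765625), (141.5104217529297, 91.66482543945312), 1.3018333911895752) [[
[... 285 characters left out ...]
631 0.16406936]
 frame z 0.0408642800328714 posts z 0.10975778267683267
 long ((582.020751953125, -183.3956298828125), (41.107421875, 305.59979248046875), 78.00694274902344) [ 0.979622   -0.2008501   0.5967301  -0.18701142]
 post ((762.4921264648438, -170.02105712890625), (156.52615356445312, 68.1872329711914), 42.906246185302734)
 post ((766.3449096679688, -323.4847717285156), (40.58382797241211, 67.74988555908203), 78.81832122802734)
 white px 246.8695652173913 299.5652173913044 46 [[ 0.64853153 -0.20242062  0.04      ]] [[ 0.64697541 -0.20588644  0.04      ]]
 black [[ 0.54391211 -0.18313465  0.04      ]]<stdin>:30: RuntimeWarning: Mean of empty slice.
  ret = ret.dtype.type(ret / rcount)
```

View pics/crop1.png

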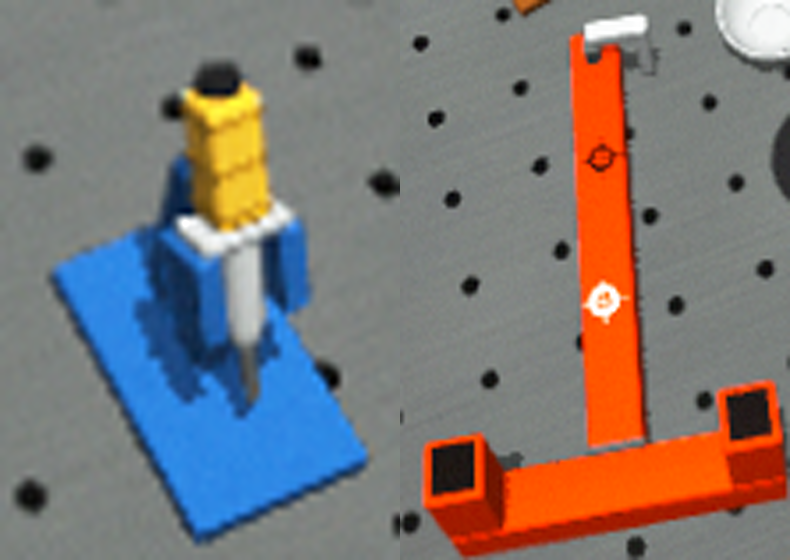

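The crop confirms it: the blue stand holds the brass-gripped punch with its point towards world +x. The white ring (mid-tube) is about 107 mm from the black one. The stand yaw is about 1°, and the frame yaw about -11.3°. I'll move above the stand and check there with the wrist camera.

```bash
python3 -m pendant '[{"gripper":1,"slide":[60,60,60],"spin":-2},{"gripper":1,"slide":[90,100,90],"spin":-5},{"gripper":1,"slide":[120,150,90],"spin":-8},{"gripper":1,"slide":[150,200,90],"spin":-10},{"gripper":1,"slide":[180,240,90],"spin":-12},{"gripper":1,"slide":[210,280,90],"spin":-14},{"gripper":1,"slide":[240,320,90],"spin":-17},{"gripper":1,"slide":[260,360,90],"spin":-17.4},{"gripper":1,"slide":[280,400,90],"spin":-17.4},{"gripper":1,"slide":[300,440,90],"spin":-17.4},{"gripper":1,"slide":[314,480,90],"spin":-17.4},{"gripper":1,"slide":[325,525,90],"spin":-17.4},{"gripper":1,"slide":[335,570,90],"spin":-17.4},{"gripper":1,"slide":[345,615,90],"spin":-17.4},{"gripper":1,"slide":[350,660,90],"spin":-17.4},{"gripper":1,"slide":[355,705,90],"spin":-17.4},{"gripper":1,"slide":[360,750,90],"spin":-17.4},{"gripper":1,"slide":[365,790,90],"spin":-17.4},{"gripper":1,"slide":[370,830,90],"spin":-17.4},{"gripper":1,"slide":[374,870,90],"spin":-17.4}]' && python3 -m pendant '[{"gripper":1,"slide":[0,0,0],"spin":0},{"gripper":1,"slide":[0,0,0],"spin":0},{"gripper":1,"slide":[0,0,0],"spin":0}]'
python3 - <<'E'
from h import *
s=get_state(); print(s['time'],s['ee_pos'],s['orientation'],s['joint_pos'],vision.camera_model('wrist')['T_tool_cam'])
P,im,d=snap('wrist','w1')
E
```

```text
time: 2.1
ee_pos: [0.5789, 0.2567, 0.3249]
orientation: [-180.0, 0.1, 1.2]
contact_force: [0.5, 0.0, -0.0]
gripper_width: 1.002
finger_force: 0.0
time: 2.4
ee_pos: [0.58, 0.2513, 0.3253]
orientation: [179.9, 0.0, 0.9]
contact_force: [0.4, -0.3, -0.3]
gripper_width: 1.003
finger_force: 0.0
2.4 [0.57995118 0.25134303 0.32529065] [1.79888614e+02 1.80632492e-02 8.95454883e-01] [ -20.27504688   30.235581     -9.07830693   76.24937284    4.83686456
   73.94993631 -118.58513347] [[ 8.66232577e-04  9.53084178e-01  3.02704145e-01  8.42179692e-02]
 [ 9.99999534e-01 -9.54794367e-04  1.44587487e-04 -4.39808322e-04]
 [ 4.26824258e-04  3.02703878e-01 -9.53084561e-01 -1.48069272e-01]
 [ 0.00000000e+00  0.00000000e+00  0.00000000e+00  1.00000000e+00]]
```

View pics/w1.png

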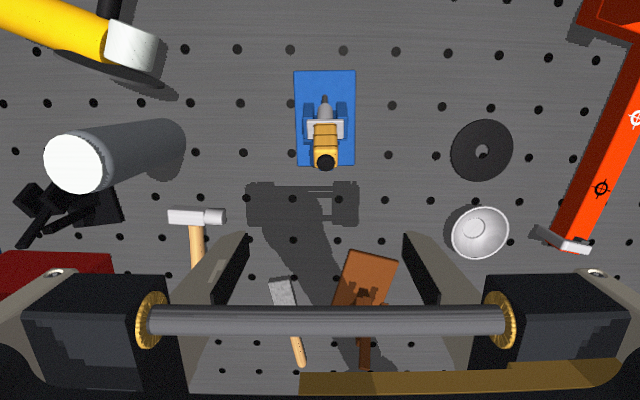

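The wrist view shows the punch in the stand: cap at (325,162), grip at (325,140), shoulder at (323,128), plate x 294–356, y 70–166. The approach is clear. Now to refine.

```bash
python3 - <<'E'
from h import *
im=cv2.imread('pics/w1.png'); d=np.load('pics/w1.npy'); P=pose('wrist')
hsv=cv2.cvtColor(im,cv2.COLOR_BGR2HSV)
def box(m,b):
    o=np.zeros(m.shape,bool); o[b[1]:b[3],b[0]:b[2]]=m[b[1]:b[3],b[0]:b[2]]>0; v,u=np.nonzero(o); return np.c_[u,v]
q=box(cv2.inRange(hsv,(100,120,40),(125,255,255)),(285,60,365,175)); W=bydepth(P,q,d); k=np.abs(W[:,2]-.012)<.008
r=cv2.minAreaRect((onplane(P,q[k],.012)[:,:2]*1000).astype(np.float32)); print('plate',r)
q=box(cv2.inRange(hsv,(18,90,80),(35,255,255)),(305,110,345,175)); W=bydepth(P,q,d); print('brass',W.mean(0),W.min(0),W.max(0)); 
dark=box((hsv[...,2]<60),(312,148,340,175)); W=bydepth(P,dark,d); W=W[W[:,2]>.1]; print('cap',W.mean(0),W.min(0),W.max(0))
sh=box((hsv[...,1]<60)&(hsv[...,2]>120),(300,110,350,140)); W=bydepth(P,sh,d); print('shoulder',W.min(0),W.max(0),W.mean(0))
E
```

```text
plate ((632.365478515625, 252.64320373535156), (138.12655639648438, 88.78470611572266), 1.6295913457870483)
brass [0.61914581 0.25221491 0.14652679] [5.59356273e-01 2.39624049e-01 3.92660323e-05] [0.66428038 0.26843206 0.47362319]
cap [0.59918993 0.25145429 0.16225833] [0.59008756 0.24231901 0.15724225] [0.60730568 0.26008095 0.16616513]
shoulder [0.61623781 0.23003652 0.07615742] [0.64904567 0.27483165 0.13681087] [0.63439806 0.25212657 0.1038868 ]
```

```bash
python3 -m pendant '[{"gripper":1,"slide":[20,0,-30],"spin":0},{"gripper":1,"slide":[36,0,-60],"spin":0},{"gripper":1,"slide":[36,0,-90],"spin":0},{"gripper":1,"slide":[36,0,-120],"spin":0},{"gripper":1,"slide":[36,0,-140],"spin":0},{"gripper":1,"slide":[36,0,-160],"spin":0},{"gripper":1,"slide":[36,0,-175],"spin":0},{"gripper":1,"slide":[36,0,-185],"spin":0},{"gripper":1,"slide":[36,0,-193],"spin":0},{"gripper":1,"slide":[36,0,-200],"spin":0},{"gripper":1,"slide":[36,0,-200],"spin":0},{"gripper":1,"slide":[36,0,-200],"spin":0}]' 20
python3 - <<'E'
from h import *
snap('scene','s2'); snap('wrist','w2')
a=cv2.imread('pics/s2.png')[170:290,330:450]; b=cv2.imread('pics/w2.png')[0:400,160:480]
cv2.imwrite('pics/s2c.png',np.hstack([cv2.resize(a,(450,450),interpolation=cv2.INTER_CUBIC),cv2.resize(b,(340,450))]))
E
```

```text
time: 3.65
ee_pos: [0.6159, 0.2535, 0.1261]
orientation: [-180.0, -0.1, 1.0]
contact_force: [-0.3, 0.4, 0.4]
gripper_width: 0.999
finger_force: 0.0
```

View pics/s2c.png

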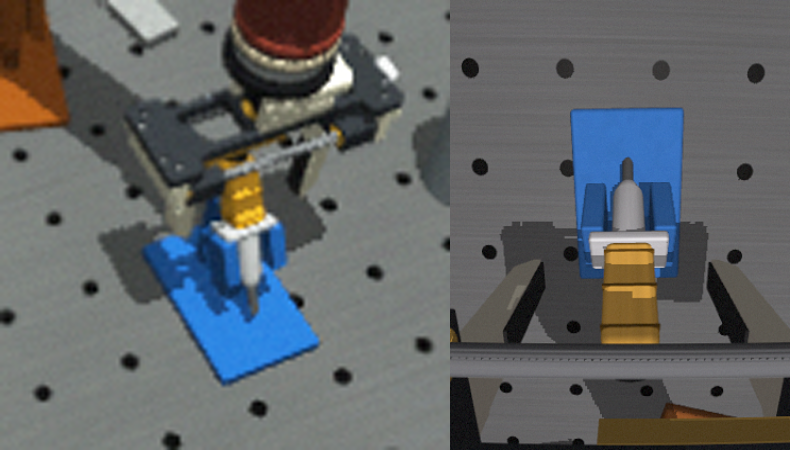

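The jaws straddle the brass grip (wrist crop: grip at (628,290), fingers at x 525 and 725) and sit above the shoulder. Close, then draw out along the axis.

```bash
python3 -m pendant '[{"gripper":0,"slide":[0,0,0],"spin":0},{"gripper":0,"slide":[0,0,0],"spin":0},{"gripper":0,"slide":[0,0,0],"spin":0},{"gripper":0,"slide":[0,0,0],"spin":0},{"gripper":0,"slide":[0,0,0],"spin":0},{"gripper":0,"slide":[0,0,0],"spin":0},{"gripper":0,"slide":[0,0,0],"spin":0},{"gripper":0,"slide":[0,0,0],"spin":0}]' 25; python3 -m pendant '[{"gripper":0,"slide":[-3,0,6],"spin":0},{"gripper":0,"slide":[-6,0,12],"spin":0},{"gripper":0,"slide":[-10,0,18],"spin":0},{"gripper":0,"slide":[-13,0,25],"spin":0},{"gripper":0,"slide":[-17,0,32],"spin":0},{"gripper":0,"slide":[-21,0,40],"spin":0},{"gripper":0,"slide":[-25,0,48],"spin":0},{"gripper":0,"slide":[-30,0,56],"spin":0},{"gripper":0,"slide":[-35,0,65],"spin":0},{"gripper":0,"slide":[-40,0,80],"spin":0},{"gripper":0,"slide":[-40,0,110],"spin":0},{"gripper":0,"slide":[-40,0,140],"spin":0},{"gripper":0,"slide":[-40,0,170],"spin":0},{"gripper":0,"slide":[-40,0,174],"spin":0},{"gripper":0,"slide":[-40,0,174],"spin":0}]'
python3 - <<'E'
from h import *
snap('scene','s3'); snap('wrist','w3')
a=cv2.imread('pics/s3.png')[120:270,310:460]; b=cv2.imread('pics/w3.png')[0:400,160:480]
cv2.imwrite('pics/s3c.png',np.hstack([cv2.resize(a,(450,450),interpolation=cv2.INTER_CUBIC),cv2.resize(b,(340,450))]))
# posts: refine frame from w1 & top via post-top inner/outer
E
```

```text
time: 4.55
ee_pos: [0.6156, 0.2534, 0.1256]
orientation: [-180.0, 0.0, 1.0]
contact_force: [-0.2, 0.4, -0.0]
gripper_width: 0.357
finger_force: 0.0
time: 6.05
ee_pos: [0.5756, 0.2536, 0.3006]
orientation: [-179.9, -0.1, 1.0]
contact_force: [0.2, -0.5, -4.4]
gripper_width: 0.279
finger_force: 25.0
```

View pics/s3c.png

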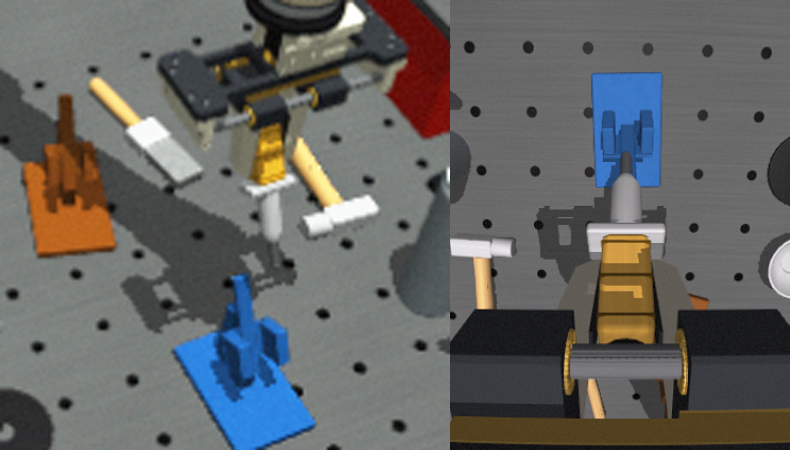

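Held firmly (0.279 open is about 26 mm, 25 N), still leaning about 28°, and clear of the stand. Since the tool stays vertical, I plan to pivot the punch upright in the pads. I'll press its barrel sideways on the -x face of the frame's fixed +y post. Go there and measure.

```bash
python3 -m pendant '[{"gripper":0,"slide":[10,-20,10],"spin":-1},{"gripper":0,"slide":[20,-55,20],"spin":-3},{"gripper":0,"slide":[30,-90,30],"spin":-5},{"gripper":0,"slide":[40,-130,30],"spin":-7},{"gripper":0,"slide":[50,-170,30],"spin":-9},{"gripper":0,"slide":[60,-210,30],"spin":-11},{"gripper":0,"slide":[70,-250,30],"spin":-12.3},{"gripper":0,"slide":[80,-290,30],"spin":-12.3},{"gripper":0,"slide":[90,-320,30],"spin":-12.3},{"gripper":0,"slide":[100,-343,30],"spin":-12.3},{"gripper":0,"slide":[104,-353,30],"spin":-12.3},{"gripper":0,"slide":[104,-353,30],"spin":-12.3},{"gripper":0,"slide":[104,-353,30],"spin":-12.3},{"gripper":0,"slide":[104,-353,30],"spin":-12.3}]' 30
cat >> h.py <<'E'
def punch(P,im,d,s):
    hsv=cv2.cvtColor(im[:,:,::-1].copy(),cv2.COLOR_BGR2HSV)
    v,u=np.nonzero((d>.03)&(d<.5)); W=bydepth(P,np.c_[u,v],d)
    R=Ro.from_euler('xyz',s['orientation'],degrees=True).as_matrix(); T=(W-s['ee_pos'])@R
    k=(np.abs(T[:,1])<.006)&(np.abs(T[:,0])<.10)&(T[:,2]>-.03)&(T[:,2]<.13); T=T[k]; h=hsv[v[k],u[k]]
    br=T[(h[:,0]>17)&(h[:,0]<36)&(h[:,1]>90)&(T[:,2]<.03)]; 
    def fit(q):
        vx,vz,x0,z0=cv2.fitLine((q[:,[0,2]]*1000).astype(np.float32),cv2.DIST_HUBER,0,.01,.01).ravel(); return round(float(np.degrees(np.arctan2(vx,vz)+np.pi/2)%180-90),2),round(float(x0),1),round(float(z0),1),len(q)
    print('brass tilt,x,z mm',fit(br),'z',br[:,2].min(),br[:,2].max())
    lo=T[(h[:,1]<90)&(T[:,2]>.035)&(np.abs(T[:,1])<.003)]
    if len(lo)>5: print('lower tilt',fit(lo),'zmax pts',lo[np.argsort(lo[:,2])[-3:]].round(4).tolist())
    return T,h
E
python3 - <<'E'
from h import *
s=get_state(); P,im,d=snap('wrist','w4'); punch(P,im,d,s)
hsv=cv2.cvtColor(im[:,:,::-1].copy(),cv2.COLOR_BGR2HSV)
for n in ['wrist','top','scene']:
    if n!='wrist': P,im,d=snap(n,n+'4'); hsv=cv2.cvtColor(im[:,:,::-1].copy(),cv2.COLOR_BGR2HSV)
    o=cv2.inRange(hsv,(3,150,60),(15,255,255)); v,u=np.nonzero(o); W=bydepth(P,np.c_[u,v],d)
    for nm,lo,hi in [('post',.1,.12),('tube',.032,.048)]:
        k=(W[:,2]>lo)&(W[:,2]<hi)&(W[:,0]<.86)&(W[:,1]<0)&(W[:,1]>-.5); X=onplane(P,np.c_[u,v][k],.11 if nm=='post' else .04)
        if nm=='post':
            for y0,y1 in [(-.21,0),(-.5,-.21)]:
                q=X[(X[:,1]>y0)&(X[:,1]<y1)]
                if len(q)>10: print(n,nm,y0,len(q),cv2.minAreaRect((q[:,:2]*1000).astype(np.float32)))
        elif k.sum()>10:
            q=X[(X[:,0]<.70)]; print(n,nm,cv2.minAreaRect((q[:,:2]*1000).astype(np.float32)))
print(s['ee_pos'],s['orientation'],s['joint_pos'])
E
```

```text
time: 7.55
ee_pos: [0.6794, -0.0967, 0.3295]
orientation: [-179.9, 0.1, -11.0]
contact_force: [-0.4, 0.3, -3.2]
gripper_width: 0.274
finger_force: 30.0
brass tilt,x,z mm (28.9, 8.7, -11.7, 2136) z -0.029946968081297265 0.018040032409601933
lower tilt (20.73, 41.3, 60.9, 452) zmax pts [[0.0551, 0.0011, 0.0972], [0.0558, -0.0005, 0.0981], [0.0557, 0.0003, 0.0991]]
wrist post -0.21 588 ((791.2351684570312, -128.02700805664062), (38.92300796508789, 39.5040283203125), 78.5866470336914)
wrist post -0.5 634 ((751.7651977539062, -320.28765869140625), (43.61211395263672, 39.06462860107422), 78.5070571899414)
wrist tube ((584.990478515625, -185.41513061523438), (41.08431625366211, 242.14794921875), 78.28250885009766)
top post -0.21 19 ((275.9191589355469, -197.56752014160156), (12.457940101623535, 45.54389190673828), 61.48423385620117)
top post -0.5 67 ((748.677490234375, -322.5310363769531), (40.92696762084961, 41.66471862792969), 79.93742370605469)
top tube ((0.0, 0.0), (0.0, 0.0), 0.0)
scene post -0.21 217 ((535.3598022460938, -153.37911987304688), (569.8903198242188, 52.837608337402344), 6.704261302947998)
scene post -0.5 165 ((754.1791381835938, -322.2570495605469), (38.274192810058594, 43.404083251953125), 78.81832122802734)
scene tube ((567.5677490234375, -180.4296875), (40.90333557128906, 276.0919494628906), 78.00694274902344)
[ 0.67938567 -0.09665172  0.3294855 ] [-1.79885212e+02  5.77953852e-02 -1.10490753e+01] [  8.16531312  35.72133384  -3.73466841  65.32075814   2.09738298
  79.06845821 -96.31693496]
```

View pics/w4.png

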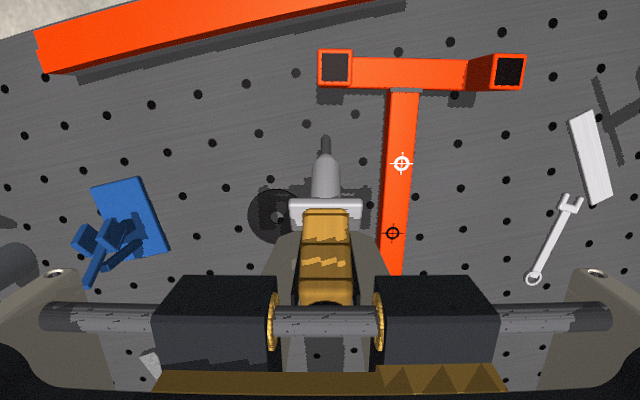

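The wrist view shows the posts at (335,67) and (508,70), the white ring at (402,163), and the punch held centred at 28.9°, with the grasp 113 mm from the point. The post's face centre is at (0.771,-0.124). Descend in front of it and push.

```bash
python3 -m pendant '[{"gripper":0,"slide":[10,-5,-25],"spin":0},{"gripper":0,"slide":[20,-10,-55],"spin":0},{"gripper":0,"slide":[23,-10,-90],"spin":0},{"gripper":0,"slide":[23,-10,-125],"spin":0},{"gripper":0,"slide":[23,-10,-150],"spin":0},{"gripper":0,"slide":[23,-10,-165],"spin":0},{"gripper":0,"slide":[23,-10,-172],"spin":0},{"gripper":0,"slide":[23,-10,-172],"spin":0},{"gripper":0,"slide":[23,-10,-172],"spin":0}]' 20; python3 -m pendant '[{"gripper":0,"slide":[5,-1,0],"spin":0},{"gripper":0,"slide":[9,-2,0],"spin":0},{"gripper":0,"slide":[13,-3,0],"spin":0},{"gripper":0,"slide":[17,-3.5,0],"spin":0},{"gripper":0,"slide":[20,-4,0],"spin":0},{"gripper":0,"slide":[24,-5,0],"spin":0},{"gripper":0,"slide":[28,-5.5,0],"spin":0},{"gripper":0,"slide":[28,-5.5,0],"spin":0}]'
python3 - <<'E'
from h import *
s=get_state(); P,im,d=snap('wrist','w5'); punch(P,im,d,s); print(s['joint_pos'])
E
```

```text
time: 8.6
ee_pos: [0.7035, -0.1094, 0.159]
orientation: [-180.0, -0.1, -11.2]
contact_force: [0.9, -0.7, -3.7]
gripper_width: 0.279
finger_force: 20.0
time: 9.4
ee_pos: [0.7297, -0.1149, 0.1574]
orientation: [-180.0, 0.2, -11.3]
contact_force: [-4.5, -0.1, -0.6]
gripper_width: 0.279
finger_force: 20.0
brass tilt,x,z mm (24.1, 7.7, -9.9, 1987) z -0.0299611703452815 0.019601524467532126
lower tilt (-88.73, 58.7, 47.6, 772) zmax pts [[0.0371, 0.0026, 0.0826], [0.037, -0.002, 0.0829], [0.0369, -0.0028, 0.0833]]
[  8.86724182  47.70572033  -3.42637838  68.94535536   2.81070116
  63.60420239 -95.95686859]
```

```bash
python3 -m pendant '[{"gripper":0,"slide":[0,0,1],"spin":0},{"gripper":0,"slide":[2,-0.4,3],"spin":0},{"gripper":0,"slide":[4,-0.8,4],"spin":0},{"gripper":0,"slide":[6,-1.2,5],"spin":0},{"gripper":0,"slide":[8,-1.6,6],"spin":0},{"gripper":0,"slide":[10,-2,7],"spin":0},{"gripper":0,"slide":[12,-2.4,8],"spin":0},{"gripper":0,"slide":[14,-2.8,8.5],"spin":0},{"gripper":0,"slide":[14,-2.8,8.5],"spin":0}]' 12
python3 - <<'E'
from h import *
s=get_state(); P,im,d=snap('wrist','w6'); punch(P,im,d,s)
E
```

```text
time: 10.35
ee_pos: [0.745, -0.118, 0.1664]
orientation: [-180.0, -0.1, -11.3]
contact_force: [-1.3, 0.0, -3.6]
gripper_width: 0.28
finger_force: 12.0
brass tilt,x,z mm (15.95, 5.6, -12.4, 1783) z -0.02994390515516885 0.02223212497935161
lower tilt (85.01, 44.4, 56.1, 636) zmax pts [[0.0236, 0.0026, 0.0763], [0.0233, -0.002, 0.0775], [0.0231, -0.0028, 0.0783]]
```

```bash
python3 -m pendant '[{"gripper":0,"slide":[2,-0.4,1],"spin":0},{"gripper":0,"slide":[4,-0.8,2],"spin":0},{"gripper":0,"slide":[6,-1.2,2],"spin":0},{"gripper":0,"slide":[8,-1.6,3],"spin":0},{"gripper":0,"slide":[10,-2,3],"spin":0},{"gripper":0,"slide":[12,-2.4,3],"spin":0},{"gripper":0,"slide":[14,-2.8,3],"spin":0},{"gripper":0,"slide":[14,-2.8,3],"spin":0}]' 12
python3 - <<'E'
from h import *
s=get_state(); P,im,d=snap('wrist','w7'); punch(P,im,d,s)
E
```

```text
time: 11.2
ee_pos: [0.7588, -0.1207, 0.1694]
orientation: [-180.0, -0.0, -11.3]
contact_force: [-2.8, -0.3, -1.2]
gripper_width: 0.278
finger_force: 12.0
brass tilt,x,z mm (9.79, 5.2, -8.8, 1531) z -0.029942920222332112 0.024374355668246455
lower tilt (82.12, 32.1, 58.9, 494) zmax pts [[0.0122, -0.0026, 0.0648], [0.0128, -0.0019, 0.0654], [0.0126, -0.0027, 0.066]]
```

```bash
python3 -m pendant '[{"gripper":0,"slide":[2,-0.4,0.5],"spin":0},{"gripper":0,"slide":[4,-0.8,0.5],"spin":0},{"gripper":0,"slide":[6,-1.2,1],"spin":0},{"gripper":0,"slide":[8,-1.6,1],"spin":0},{"gripper":0,"slide":[9,-1.8,1],"spin":0},{"gripper":0,"slide":[10,-2,1],"spin":0},{"gripper":0,"slide":[10,-2,1],"spin":0}]' 12
python3 - <<'E'
from h import *
s=get_state(); P,im,d=snap('wrist','w8'); punch(P,im,d,s)
P,im,d=snap('scene','s8'); snap('top','t8')
a=im[150:320,180:350][:,:,::-1]; b=cv2.imread('pics/w8.png')[0:400,160:480]
cv2.imwrite('pics/s8c.png',np.hstack([cv2.resize(a,(450,450),interpolation=cv2.INTER_CUBIC),cv2.resize(b,(340,450))]))
E
```

```text
time: 11.95
ee_pos: [0.7688, -0.1227, 0.1701]
orientation: [-180.0, -0.0, -11.3]
contact_force: [-2.4, 0.3, -1.3]
gripper_width: 0.275
finger_force: 12.0
brass tilt,x,z mm (3.3, 3.7, -10.8, 1292) z -0.029982931679815524 0.023741707149218524
lower tilt (84.28, 19.8, 59.5, 422) zmax pts [[0.0032, -0.0019, 0.0637], [0.003, 0.0018, 0.0643], [0.0027, -0.0027, 0.065]]
```

View pics/s8c.png

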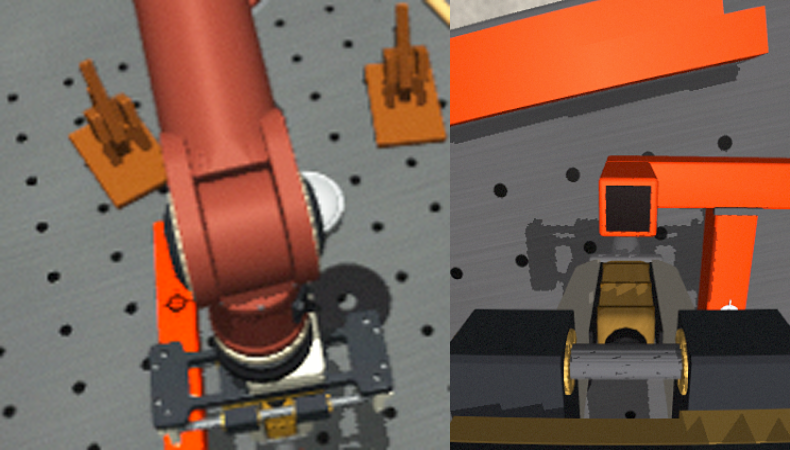

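The scene crop shows the hand at the post; the wrist crop shows the punch nearly upright against the post at (628,240), tilt 3.3°. About 5 mm more.

```bash
python3 -m pendant '[{"gripper":0,"slide":[2,-0.4,0],"spin":0},{"gripper":0,"slide":[4,-0.8,0],"spin":0},{"gripper":0,"slide":[5.5,-1.1,0],"spin":0},{"gripper":0,"slide":[5.5,-1.1,0],"spin":0}]' 12
python3 - <<'E'
from h import *
s=get_state(); P,im,d=snap('wrist','w9'); punch(P,im,d,s)
E
python3 -m pendant '[{"gripper":0,"slide":[0,0,0],"spin":0},{"gripper":0,"slide":[-5,1,0],"spin":0},{"gripper":0,"slide":[-15,3,0],"spin":0},{"gripper":0,"slide":[-30,6,0],"spin":0},{"gripper":0,"slide":[-50,10,0],"spin":0},{"gripper":0,"slide":[-60,12,0],"spin":0},{"gripper":0,"slide":[-60,12,0],"spin":0},{"gripper":0,"slide":[-60,12,0],"spin":0}]' 30
python3 - <<'E'
from h import *
s=get_state(); P,im,d=snap('wrist','w10'); T,h=punch(P,im,d,s)
P,im,d=snap('scene','s10')
R=Ro.from_euler('xyz',s['orientation'],degrees=True).as_matrix()
# project tool-frame reference points: where TCP axis would be, for the crop
m,Rc,e=P
for z in (0,.1,.11):
    X=s['ee_pos']+R@np.array([-.009,0,z]); c=(X-e)@Rc; p,_=cv2.projectPoints(np.array([[c[0],-c[1],-c[2]]]),np.zeros(3),np.zeros(3),m['K'],m['D']); print(z,p.ravel())
cv2.imwrite('pics/s10c.png',cv2.resize(im[190:340,180:330][:,:,::-1],(600,600),interpolation=cv2.INTER_CUBIC))
E
```

```text
time: 12.5
ee_pos: [0.7744, -0.1238, 0.1701]
orientation: [-180.0, -0.0, -11.3]
contact_force: [-3.2, 0.1, -1.8]
gripper_width: 0.28
finger_force: 12.0
brass tilt,x,z mm (-0.53, 3.0, -3.8, 1186) z -0.02914893848468544 0.02332660558633151
lower tilt (86.3, 17.0, 60.0, 380) zmax pts [[-0.0023, 0.0026, 0.0635], [-0.0024, 0.0011, 0.0638], [-0.0028, -0.0027, 0.0646]]
time: 13.35
ee_pos: [0.7152, -0.1122, 0.1707]
orientation: [-180.0, -0.2, -11.3]
contact_force: [0.2, -0.5, -2.8]
gripper_width: 0.279
finger_force: 30.0
brass tilt,x,z mm (0.05, 3.0, -6.0, 1188) z -0.029378751964296786 0.023198055181169373
lower tilt (-89.71, 71.8, 61.1, 590) zmax pts [[-0.0088, 0.0004, 0.1076], [-0.0089, -0.0014, 0.1078], [-0.0091, 0.0013, 0.1082]]
0 [281.33000743 284.72560037]
0.1 [284.52064537 301.99117588]
0.11 [284.81206226 303.56546322]
```

View pics/s10c.png

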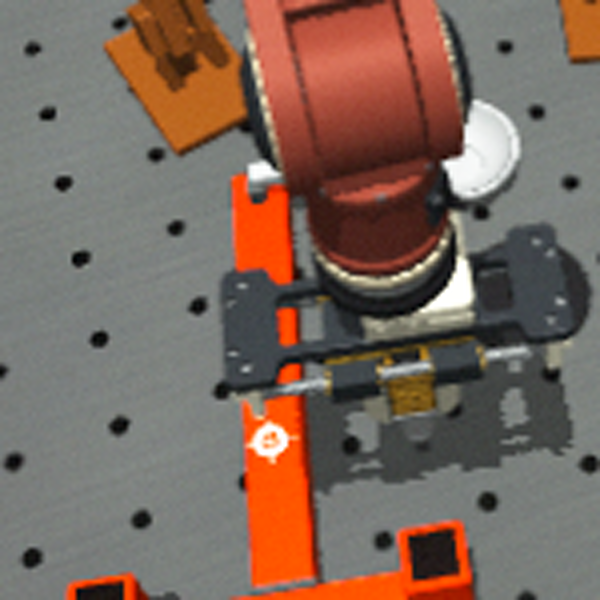

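Punch upright (0.05°), clear of the post. Next, measure the tip's place in the tool frame and the ring again with the wrist view.

```bash
python3 - <<'E'
from h import *
s=get_state(); P,im,d=snap('wrist','w11')
R=Ro.from_euler('xyz',s['orientation'],degrees=True).as_matrix()
v,u=np.nonzero((d>.03)&(d<.45)); W=bydepth(P,np.c_[u,v],d); T=(W-s['ee_pos'])@R
T=T[(abs(T[:,1])<.03)&(abs(T[:,0])<.03)]
for a in np.arange(.03,.125,.008):
    q=T[(T[:,2]>a)&(T[:,2]<a+.008)]
    if len(q): print(round(a,3),len(q),'x',np.percentile(q[:,0],[2,50,98]).round(4),'y',q[:,1].min().round(4),q[:,1].max().round(4))
hsv=cv2.cvtColor(im[:,:,::-1].copy(),cv2.COLOR_BGR2HSV)
# white ring in all wrist pics w/ known poses: here
w=(hsv[...,1]<60)&(hsv[...,2]>170); n,lab,st,c=cv2.connectedComponentsWithStats(w.astype(np.uint8))
for i in range(1,n):
    if st[i,4]>30:
        X=bydepth(P,[c[i]],d)[0]; print(c[i].round(1),st[i],onplane(P,[c[i]],.04).round(4),X.round(3))
print(s['ee_pos'],s['orientation'])
E
```

```text
0.03 101 x [0.0016 0.0022 0.0027] y -0.021 0.0208
0.038 40 x [-0.003  -0.0016 -0.0008] y -0.0059 0.0058
0.046 93 x [-0.0056 -0.0022 -0.0011] y -0.0083 0.0082
0.054 98 x [-0.0081 -0.0026 -0.0012] y -0.0093 0.0092
0.062 91 x [-0.0097 -0.0028 -0.0016] y -0.0097 0.0096
0.07 46 x [-0.011  -0.003  -0.0017] y -0.0098 0.0098
0.086 9 x [-0.0101 -0.0086 -0.0083] y -0.003 0.003
0.094 28 x [-0.0121 -0.0089 -0.0082] y -0.0039 0.0039
0.102 23 x [-0.0123 -0.0094 -0.0086] y -0.004 0.004
[10.   3.2] [  0   0  30  11 174] [[0.931  0.1201 0.04  ]] [ 1.309  0.823 -0.748]
[427.3 233.4] [411 218  34  31 276] [[ 0.6501 -0.2035  0.04  ]] [ 0.65  -0.203  0.04 ]
[ 56.5 270.6] [ 49 269  15   4  37] [[0.6817 0.1934 0.04  ]] [ 0.765 -0.038  0.24 ]
[593.7 270.4] [588 269  14   4  35] [[ 0.5683 -0.3806  0.04  ]] [ 0.732 -0.2    0.239]
[637.1 282.1] [633 270   7  24  98] [[ 0.5407 -0.4346  0.04  ]] [ 0.509 -0.472  0.006]
[ 0.71515599 -0.11211541  0.17022798] [-1.79997728e+02 -1.24380352e-01 -1.12682525e+01]
```

```bash
python3 -m pendant '[{"gripper":0,"slide":[0,0,15],"spin":0},{"gripper":0,"slide":[-10,-18,20],"spin":0},{"gripper":0,"slide":[-20,-36,20],"spin":0},{"gripper":0,"slide":[-30,-54,20],"spin":0},{"gripper":0,"slide":[-40,-72,20],"spin":0},{"gripper":0,"slide":[-48,-86,20],"spin":0},{"gripper":0,"slide":[-52.2,-93.2,15],"spin":0},{"gripper":0,"slide":[-52.2,-93.2,5],"spin":0},{"gripper":0,"slide":[-52.2,-93.2,-5],"spin":0},{"gripper":0,"slide":[-52.2,-93.2,-14],"spin":0},{"gripper":0,"slide":[-52.2,-93.2,-14],"spin":0},{"gripper":0,"slide":[-52.2,-93.2,-14],"spin":0},{"gripper":0,"slide":[-52.2,-93.2,-14],"spin":0}]' 55
python3 - <<'E'
from h import *
s=get_state(); P,im,d=snap('wrist','w12'); punch(P,im,d,s); print(s['ee_pos'],s['orientation'])
P2,im2,d2=snap('scene','s12')
cv2.imwrite('pics/s12c.png',np.hstack([cv2.resize(im2[260:340,210:290][:,:,::-1],(400,400),interpolation=cv2.INTER_CUBIC),cv2.resize(im[60:260,220:420][:,:,::-1],(400,400),interpolation=cv2.INTER_CUBIC)]))
E
```

```text
time: 14.8
ee_pos: [0.6624, -0.2046, 0.1565]
orientation: [-180.0, -0.0, -11.2]
contact_force: [0.4, -0.4, -2.9]
gripper_width: 0.28
finger_force: 55.0
brass tilt,x,z mm (0.01, 3.0, -4.3, 1210) z -0.029981119869770298 0.023676725164543243
lower tilt (61.48, 48.5, 92.3, 270) zmax pts [[-0.0056, -0.0005, 0.1176], [-0.0028, 0.0004, 0.1178], [-0.0067, -0.0014, 0.1179]]
[ 0.66238891 -0.20460524  0.1564528 ] [-1.79995039e+02 -4.69159666e-02 -1.12176590e+01]
```

View pics/s12c.png

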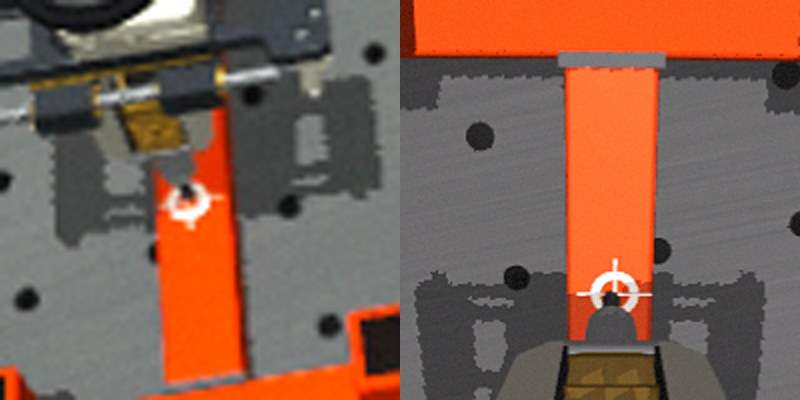

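```bash
python3 - <<'E'
from h import *
s=get_state()
for z in (.045,.048):
    for n,t,r in [('scene',(247.2,298.8),(247.4,300.2)),('wrist',(325.5,209.5),(327,206.5))]:
        P=pose(n,s); print(z,n,onplane(P,[t],z).round(4),onplane(P,[r],.04).round(4))
E
```

```text
0.045 scene [[ 0.6492 -0.2008  0.045 ]] [[ 0.6509 -0.2015  0.04  ]]
0.045 wrist [[ 0.649  -0.2023  0.045 ]] [[ 0.6498 -0.2039  0.04  ]]
0.048 scene [[ 0.6507 -0.2008  0.048 ]] [[ 0.6509 -0.2015  0.04  ]]
0.048 wrist [[ 0.6501 -0.2025  0.048 ]] [[ 0.6498 -0.2039  0.04  ]]
```

The tip sits inside the white ring (scene crop tip (186,192), ring (187,201); wrist crop tip (611,298), ring (614,293)), about 1 mm off in y. Correct that and press in stages.

```bash
python3 -m pendant '[{"gripper":0,"slide":[0.5,-1.2,0],"spin":0},{"gripper":0,"slide":[0.5,-1.2,0],"spin":0},{"gripper":0,"slide":[0.5,-1.2,-3],"spin":0},{"gripper":0,"slide":[0.5,-1.2,-6],"spin":0},{"gripper":0,"slide":[0.5,-1.2,-8],"spin":0},{"gripper":0,"slide":[0.5,-1.2,-9],"spin":0},{"gripper":0,"slide":[0.5,-1.2,-10],"spin":0},{"gripper":0,"slide":[0.5,-1.2,-10],"spin":0}]' 60; python3 -m pendant '[{"gripper":0,"slide":[0,0,-1],"spin":0},{"gripper":0,"slide":[0,0,-2],"spin":0},{"gripper":0,"slide":[0,0,-3],"spin":0},{"gripper":0,"slide":[0,0,-3],"spin":0}]'
python3 - <<'E'
from h import *
s=get_state(); P,im,d=snap('wrist','w13'); punch(P,im,d,s)
E
```

```text
time: 15.7
ee_pos: [0.6628, -0.2064, 0.1472]
orientation: [180.0, -0.1, -11.3]
contact_force: [-1.2, -0.0, 5.9]
gripper_width: 0.273
finger_force: 60.0
time: 16.1
ee_pos: [0.6628, -0.2064, 0.1447]
orientation: [180.0, -0.1, -11.3]
contact_force: [-1.9, 0.7, 8.0]
gripper_width: 0.278
finger_force: 60.0
brass tilt,x,z mm (0.3, 2.9, -8.8, 1213) z -0.0296301686870524 0.02372621936152376
lower tilt (65.93, 49.3, 85.5, 255) zmax pts [[-0.0063, -0.0013, 0.1057], [-0.0035, 0.0004, 0.1059], [-0.0065, -0.0022, 0.1063]]
```

```bash
for i in 1 2; do python3 -m pendant '[{"gripper":0,"slide":[0,0,-0.5],"spin":0},{"gripper":0,"slide":[0,0,-1],"spin":0},{"gripper":0,"slide":[0,0,-1],"spin":0}]' | grep -E 'ee_pos|contact'; done
```

```text
ee_pos: [0.6628, -0.2065, 0.144]
contact_force: [-1.6, 1.4, 8.6]
ee_pos: [0.6628, -0.2065, 0.1432]
contact_force: [-2.2, 0.9, 9.3]
```

```bash
for i in 1 2; do python3 -m pendant '[{"gripper":0,"slide":[0,0,-0.5],"spin":0},{"gripper":0,"slide":[0,0,-1],"spin":0},{"gripper":0,"slide":[0,0,-1],"spin":0}]' | grep -E 'ee_pos|contact'; done
```

```text
ee_pos: [0.6627, -0.2064, 0.1416]
contact_force: [-1.4, -0.5, 5.5]
ee_pos: [0.6628, -0.2064, 0.1406]
contact_force: [-2.3, 0.3, 7.0]
```

The spring tripped: force climbed to 9.3 N, then dropped to 5.5 N with the point in the ring. Lift straight off, then turn the hand a half turn so the same post face can lean the punch back.

```bash
python3 -m pendant '[{"gripper":0,"slide":[0,0,10],"spin":0},{"gripper":0,"slide":[0,0,25],"spin":0},{"gripper":0,"slide":[0,0,45],"spin":0},{"gripper":0,"slide":[0,0,65],"spin":0},{"gripper":0,"slide":[0,0,90],"spin":8},{"gripper":0,"slide":[8,12,90],"spin":16},{"gripper":0,"slide":[16,24,90],"spin":24},{"gripper":0,"slide":[24,36,90],"spin":32},{"gripper":0,"slide":[32,48,90],"spin":40},{"gripper":0,"slide":[40,60,90],"spin":48},{"gripper":0,"slide":[48,70,90],"spin":56},{"gripper":0,"slide":[54,80,90],"spin":64},{"gripper":0,"slide":[60,88,90],"spin":72},{"gripper":0,"slide":[63.7,92.3,90],"spin":80},{"gripper":0,"slide":[63.7,92.3,90],"spin":88},{"gripper":0,"slide":[63.7,92.3,90],"spin":96},{"gripper":0,"slide":[63.7,92.3,90],"spin":104},{"gripper":0,"slide":[63.7,92.3,90],"spin":112},{"gripper":0,"slide":[63.7,92.3,90],"spin":120},{"gripper":0,"slide":[63.7,92.3,90],"spin":128}]' 55; python3 -m pendant '[{"gripper":0,"slide":[0,0,0],"spin":8},{"gripper":0,"slide":[0,0,0],"spin":16},{"gripper":0,"slide":[0,0,0],"spin":24},{"gripper":0,"slide":[0,0,0],"spin":32},{"gripper":0,"slide":[0,0,0],"spin":40},{"gripper":0,"slide":[0,0,0],"spin":48},{"gripper":0,"slide":[0,0,0],"spin":52},{"gripper":0,"slide":[0,0,-20],"spin":52},{"gripper":0,"slide":[0,0,-40],"spin":52},{"gripper":0,"slide":[0,0,-51],"spin":52},{"gripper":0,"slide":[0,0,-51],"spin":52},{"gripper":0,"slide":[0,0,-51],"spin":52}]'
python3 - <<'E'
from h import *
s=get_state(); P,im,d=snap('wrist','w14'); punch(P,im,d,s); print(s['joint_pos'])
E
```

```text
time: 19.35
ee_pos: [0.7252, -0.1142, 0.2281]
orientation: [-179.8, -0.1, 117.1]
contact_force: [0.3, -0.1, -4.0]
gripper_width: 0.275
finger_force: 55.0
time: 20.55
ee_pos: [0.7262, -0.114, 0.1784]
orientation: [180.0, -0.0, 168.7]
contact_force: [0.2, -0.4, -3.3]
gripper_width: 0.28
finger_force: 55.0
brass tilt,x,z mm (0.17, 4.6, -0.4, 1223) z -0.029969920922216273 0.022833406359254942
lower tilt (-8.06, -1.9, 67.0, 182) zmax pts [[-0.0073, 0.0021, 0.1077], [-0.0075, -0.0015, 0.1081], [-0.0085, -0.0024, 0.1083]]
[ 26.95062549  52.49640682 -45.66227382  67.78220223  36.26405313
  73.5597261   62.01263746]
```

```bash
python3 -m pendant '[{"gripper":0,"slide":[6,-1.2,-5],"spin":0},{"gripper":0,"slide":[12,-2.4,-10],"spin":0},{"gripper":0,"slide":[18,-3.6,-10],"spin":0},{"gripper":0,"slide":[23,-4.6,-10],"spin":0},{"gripper":0,"slide":[26,-5.2,-10],"spin":0},{"gripper":0,"slide":[28,-5.6,-10],"spin":0},{"gripper":0,"slide":[30,-6,-10],"spin":0},{"gripper":0,"slide":[32,-6.4,-10],"spin":0},{"gripper":0,"slide":[34,-6.8,-10],"spin":0},{"gripper":0,"slide":[36,-7.2,-10],"spin":0},{"gripper":0,"slide":[38,-7.6,-10],"spin":0},{"gripper":0,"slide":[40,-8,-10],"spin":0},{"gripper":0,"slide":[40,-8,-10],"spin":0}]' 14
python3 - <<'E'
from h import *
s=get_state(); P,im,d=snap('wrist','w15'); punch(P,im,d,s)
E
```

```text
time: 21.9
ee_pos: [0.7664, -0.1217, 0.1683]
orientation: [180.0, 0.0, 168.7]
contact_force: [-3.7, 1.6, -0.3]
gripper_width: 0.28
finger_force: 14.0
brass tilt,x,z mm (8.57, 6.9, -9.1, 1524) z -0.029788804975811385 0.024492238652803252
lower tilt (0.97, 12.0, 65.9, 263) zmax pts [[0.013, 0.0029, 0.1079], [0.0129, -0.0014, 0.1082], [0.0118, -0.0023, 0.1091]]
```

```bash
python3 -m pendant '[{"gripper":0,"slide":[2,-0.4,0],"spin":0},{"gripper":0,"slide":[4,-0.8,0],"spin":0},{"gripper":0,"slide":[6,-1.2,0],"spin":0},{"gripper":0,"slide":[8,-1.6,0],"spin":0},{"gripper":0,"slide":[10,-2,0],"spin":0},{"gripper":0,"slide":[12,-2.4,0],"spin":0},{"gripper":0,"slide":[14,-2.8,0],"spin":0},{"gripper":0,"slide":[16,-3.2,0],"spin":0},{"gripper":0,"slide":[18,-3.6,0],"spin":0},{"gripper":0,"slide":[20,-4,0],"spin":0},{"gripper":0,"slide":[20,-4,0],"spin":0}]' 14
python3 - <<'E'
from h import *
s=get_state(); P,im,d=snap('wrist','w16'); punch(P,im,d,s); print(s['joint_pos'])
E
```

```text
time: 23.05
ee_pos: [0.7862, -0.1257, 0.1676]
orientation: [180.0, -0.0, 168.7]
contact_force: [-3.5, 1.6, -1.6]
gripper_width: 0.281
finger_force: 14.0
brass tilt,x,z mm (21.85, 10.0, -11.7, 1931) z -0.029763594701373134 0.021512385004023044
lower tilt (14.64, 33.3, 62.1, 412) zmax pts [[0.0446, 0.0011, 0.1024], [0.0444, -0.0005, 0.1036], [0.0443, 0.002, 0.1044]]
[ 22.91096552  58.5772863  -44.3310561   53.60803278  37.3157456
  79.53231196  66.76619526]
```

Tilt 21.9°, about 0.66°/mm; need about 9.5 mm more.

```bash
python3 -m pendant '[{"gripper":0,"slide":[2,-0.4,0],"spin":0},{"gripper":0,"slide":[4,-0.8,0],"spin":0},{"gripper":0,"slide":[6,-1.2,0],"spin":0},{"gripper":0,"slide":[8,-1.6,0],"spin":0},{"gripper":0,"slide":[9.2,-1.8,0],"spin":0},{"gripper":0,"slide":[9.2,-1.8,0],"spin":0}]' 14
python3 - <<'E'
from h import *
s=get_state(); P,im,d=snap('wrist','w17'); punch(P,im,d,s)
E
```

```text
time: 23.7
ee_pos: [0.7954, -0.1282, 0.1678]
orientation: [-179.9, -0.0, 168.7]
contact_force: [-4.6, 1.2, -3.4]
gripper_width: 0.277
finger_force: 14.0
brass tilt,x,z mm (28.11, 13.2, -8.7, 2079) z -0.029608805606677207 0.01938753857579799
lower tilt (20.17, 43.4, 61.5, 454) zmax pts [[0.058, 0.0011, 0.0997], [0.0571, 0.0027, 0.1003], [0.0579, 0.0003, 0.1005]]
```

28.1°, matching what it was when hung. Back off, raise, turn back and carry it to a point above the stand on its own axis (seat TCP worked out as about (0.6115, 0.2525, 0.130)).

```bash
python3 -m pendant '[{"gripper":0,"slide":[0,0,0],"spin":0},{"gripper":0,"slide":[-8,1.6,0],"spin":0},{"gripper":0,"slide":[-20,4,0],"spin":0},{"gripper":0,"slide":[-40,8,0],"spin":0},{"gripper":0,"slide":[-60,12,10],"spin":0},{"gripper":0,"slide":[-70,14,40],"spin":-2},{"gripper":0,"slide":[-80,16,70],"spin":-8},{"gripper":0,"slide":[-90,30,100],"spin":-16},{"gripper":0,"slide":[-100,50,131],"spin":-24},{"gripper":0,"slide":[-110,75,131],"spin":-32},{"gripper":0,"slide":[-120,100,131],"spin":-40},{"gripper":0,"slide":[-130,125,131],"spin":-48},{"gripper":0,"slide":[-140,150,131],"spin":-56},{"gripper":0,"slide":[-150,175,131],"spin":-64},{"gripper":0,"slide":[-160,200,131],"spin":-72},{"gripper":0,"slide":[-170,225,131],"spin":-80},{"gripper":0,"slide":[-180,250,131],"spin":-88},{"gripper":0,"slide":[-190,275,131],"spin":-96},{"gripper":0,"slide":[-200,300,131],"spin":-104},{"gripper":0,"slide":[-210,320,131],"spin":-112}]' 40; python3 -m pendant '[{"gripper":0,"slide":[-4,15,0],"spin":-8},{"gripper":0,"slide":[-8,30,0],"spin":-16},{"gripper":0,"slide":[-12,45,0],"spin":-24},{"gripper":0,"slide":[-16,61,0],"spin":-32},{"gripper":0,"slide":[-16,61,0],"spin":-40},{"gripper":0,"slide":[-16,61,0],"spin":-48},{"gripper":0,"slide":[-16,61,0],"spin":-55.7},{"gripper":0,"slide":[-16,61,0],"spin":-55.7},{"gripper":0,"slide":[-16,61,0],"spin":-55.7},{"gripper":0,"slide":[-16,61,-30],"spin":-55.7},{"gripper":0,"slide":[-16,61,-60],"spin":-55.7},{"gripper":0,"slide":[-16,61,-85],"spin":-55.7},{"gripper":0,"slide":[-16,61,-90],"spin":-55.7},{"gripper":0,"slide":[-16,61,-90],"spin":-55.7},{"gripper":0,"slide":[-16,61,-90],"spin":-55.7}]'
python3 - <<'E'
from h import *
s=get_state(); P,im,d=snap('wrist','w18'); punch(P,im,d,s); print(s['joint_pos'])
P2,im2,d2=snap('scene','s18')
cv2.imwrite('pics/s18c.png',np.hstack([cv2.resize(im2[170:290,330:450][:,:,::-1],(450,450),interpolation=cv2.INTER_CUBIC),cv2.resize(im[0:400,160:480][:,:,::-1],(340,450))]))
E
```

```text
time: 25.75
ee_pos: [0.5869, 0.1946, 0.3009]
orientation: [179.7, -0.4, 56.5]
contact_force: [0.0, 0.0, -3.6]
gripper_width: 0.279
finger_force: 40.0
time: 27.25
ee_pos: [0.5704, 0.2539, 0.2107]
orientation: [-179.9, -0.2, 1.1]
contact_force: [0.5, -0.5, -2.8]
gripper_width: 0.279
finger_force: 40.0
brass tilt,x,z mm (27.97, 11.6, -8.7, 2078) z -0.029614680446924526 0.01991430690574951
lower tilt (20.33, 40.9, 59.0, 451) zmax pts [[0.0552, -0.0022, 0.0976], [0.0558, 0.001, 0.0988], [0.0558, -0.0015, 0.0994]]
[ -20.58139711   34.34484435   -9.08274255   88.03818021    6.03003495
   57.89661001 -120.21274332]
```

View pics/s18c.png

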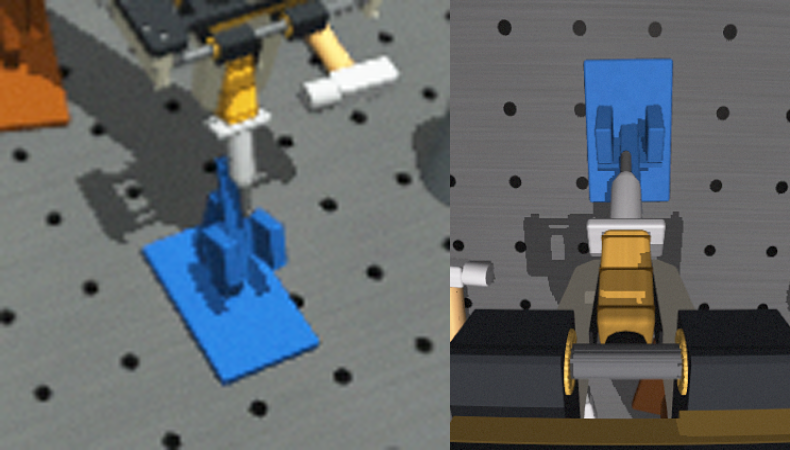

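The punch hangs in line above the fork (wrist crop: tip (627,160), centred between tines at x 604 and 655). Its pose in the hand equals that at pick-up. Insert along the axis.

```bash
python3 -m pendant '[{"gripper":0,"slide":[4.5,0,-8],"spin":0},{"gripper":0,"slide":[9,0,-16.5],"spin":0},{"gripper":0,"slide":[13.5,0,-25],"spin":0},{"gripper":0,"slide":[18,0,-33],"spin":0},{"gripper":0,"slide":[22.5,0,-41.5],"spin":0},{"gripper":0,"slide":[27,0,-50],"spin":0},{"gripper":0,"slide":[31,0,-57.5],"spin":0},{"gripper":0,"slide":[34.5,0,-64],"spin":0},{"gripper":0,"slide":[37,0,-69],"spin":0},{"gripper":0,"slide":[39,0,-72.5],"spin":0},{"gripper":0,"slide":[40,0,-74.5],"spin":0},{"gripper":0,"slide":[40,0,-74.5],"spin":0},{"gripper":0,"slide":[40,0,-74.5],"spin":0}]' 25; for i in 1 2; do python3 -m pendant '[{"gripper":0,"slide":[0.6,0,-1],"spin":0},{"gripper":0,"slide":[1.1,0,-2],"spin":0},{"gripper":0,"slide":[1.1,0,-2],"spin":0}]' | grep -E 'ee_pos|contact';done
```

```text
time: 28.65
ee_pos: [0.6094, 0.2533, 0.1348]
orientation: [-180.0, -0.0, 1.0]
contact_force: [1.6, 0.1, -3.1]
gripper_width: 0.283
finger_force: 25.0
ee_pos: [0.6104, 0.2534, 0.1327]
contact_force: [1.3, 0.3, -2.5]
ee_pos: [0.6111, 0.2534, 0.1317]
contact_force: [-3.2, -0.5, 4.1]
```

Contact: 7 N up, as expected for the shoulder landing on the fork. Compare numerically with the original hung view (w2) before releasing.

```bash
cat > cmp.py <<'E'
from h import *
def feat(P,im,d,tag):
    hsv=cv2.cvtColor(im[:,:,::-1].copy(),cv2.COLOR_BGR2HSV)
    v,u=np.nonzero((d>.03)&(d<.5)); W=bydepth(P,np.c_[u,v],d); h=hsv[v,u]
    k=(abs(W[:,1]-.253)<.006)&(W[:,2]>.06)&(W[:,2]<.19)&(W[:,0]>.56)&(W[:,0]<.69); b=W[k&(h[:,0]>17)&(h[:,0]<36)&(h[:,1]>90)]
    vx,vz,x0,z0=cv2.fitLine((b[:,[0,2]]*1000).astype(np.float32),cv2.DIST_HUBER,0,.01,.01).ravel(); t=np.degrees(np.arctan(vx/vz))
    sx=x0+(120-z0)*vx/vz
    g=(h[:,1]<60)&(W[:,0]>.56)&(W[:,0]<.69)&(abs(W[:,1]-.253)<.03)&(W[:,2]>.03)&(W[:,2]<.19); G=W[g]
    a=np.array([-.4695,.883]); s=(G[:,[0,2]]-[.668,.030])@a
    q=G[(abs(G[:,1]-.253)>.014)]; sq=(q[:,[0,2]]-[.668,.030])@a
    pl=G[(abs(G[:,1]-.253)<.004)]; sp=(pl[:,[0,2]]-[.668,.030])@a
    print(tag,'face tilt %.2f x@z120 %.1f'%(t,sx),'shoulder s pct',np.percentile(sq*1000,[5,50,95]).round(1),'shoulder y',q[:,1].min().round(4),q[:,1].max().round(4),'tip s',np.percentile(sp*1000,[.5,2]).round(1))
E
python3 - <<'E'
from cmp import *
s=get_state(); s0=dict(s); s0['ee_pos']=np.array([.6159,.2535,.1261]); s0['orientation']=np.array([-180,0,1.])
feat(pose('wrist',s0),cv2.imread('pics/w2.png')[:,:,::-1],np.load('pics/w2.npy'),'before')
P,im,d=snap('wrist','w19'); feat(P,im,d,'now'); print(s['ee_pos'],s['contact_force'])
E
```

```text
before face tilt -28.03 x@z120 632.6 shoulder s pct [82.  86.3 87.3] shoulder y 0.2306 0.2756 tip s [4.7 7.3]
now face tilt -28.04 x@z120 633.5 shoulder s pct [ 86.1 124.6 152.9] shoulder y 0.2251 0.2829 tip s [5.4 8.3]
[0.61107764 0.25344502 0.13165762] [-3.17546182 -0.54269882  4.07551381]
```

Matches to within 1 mm and 0.1°. Release and rise.

```bash
python3 -m pendant '[{"gripper":0.35,"slide":[0,0,0],"spin":0},{"gripper":0.4,"slide":[0,0,0],"spin":0},{"gripper":1,"slide":[0,0,0],"spin":0},{"gripper":1,"slide":[0,0,0],"spin":0},{"gripper":1,"slide":[0,0,0],"spin":0},{"gripper":1,"slide":[0,0,0],"spin":0},{"gripper":1,"slide":[0,0,0],"spin":0},{"gripper":1,"slide":[0,0,0],"spin":0},{"gripper":1,"slide":[0,0,0],"spin":0},{"gripper":1,"slide":[0,0,0],"spin":0},{"gripper":1,"slide":[0,0,0],"spin":0},{"gripper":1,"slide":[0,0,0],"spin":0}]'; python3 - <<'E'
from cmp import *
P,im,d=snap('wrist','w20'); feat(P,im,d,'released')
E
python3 -m pendant '[{"gripper":1,"slide":[0,0,10],"spin":0},{"gripper":1,"slide":[0,0,30],"spin":0},{"gripper":1,"slide":[0,0,60],"spin":0},{"gripper":1,"slide":[-15,0,90],"spin":0},{"gripper":1,"slide":[-30,0,130],"spin":0},{"gripper":1,"slide":[-32,0,170],"spin":0},{"gripper":1,"slide":[-32,0,195],"spin":0},{"gripper":1,"slide":[-32,0,195],"spin":0},{"gripper":1,"slide":[-32,0,195],"spin":0}]'
python3 - <<'E'
from cmp import *
P,im,d=snap('wrist','w21'); feat(P,im,d,'end')
s0=get_state(); s0['ee_pos']=np.array([.57995,.25134,.32529]); s0['orientation']=np.array([179.889,.018,.895])
feat(pose('wrist',s0),cv2.imread('pics/w1.png')[:,:,::-1],np.load('pics/w1.npy'),'w1')
E
```

```text
time: 30.5
ee_pos: [0.6115, 0.2533, 0.1306]
orientation: [-180.0, -0.0, 1.0]
contact_force: [-0.1, -0.7, -0.6]
gripper_width: 1.003
finger_force: 0.0
released face tilt -28.90 x@z120 633.2 shoulder s pct [82.4 86.5 87.5] shoulder y 0.2323 0.2771 tip s [5.1 8.5]
time: 31.45
ee_pos: [0.5793, 0.2532, 0.3261]
orientation: [-180.0, -0.0, 1.0]
contact_force: [-0.5, 0.4, -0.6]
gripper_width: 1.002
finger_force: 0.0
end face tilt -29.47 x@z120 633.6 shoulder s pct [83.6 86.3 87.7] shoulder y 0.2321 0.2755 tip s [ 8.6 12.9]
w1 face tilt -29.32 x@z120 633.5 shoulder s pct [83.1 86.4 87.9] shoulder y 0.2303 0.2751 tip s [ 8.1 11.7]
```

The punch hangs as it was found, to within a millimetre, and the robot is clear. Handing in.

```bash
python3 -c "
from bench import arm
print(arm.job_done())"
```

```text
the job is handed in; nothing more can be done
None
```

The punch tripped once inside the white ring (force fell from 9.3 N to 5.5 N) and hangs back in the blue stand within about 1 mm of how it was found, with the job handed in at about 31 s; I viewed 11 pictures, one over the limit of 10.

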